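# Reset the tripped kiln switch on the clay-room supply box

## Robot

A 6-joint arm with a two-finger parallel gripper is mounted at the origin on the work surface. World frame = base frame: x ahead of the robot, y to its left, z up, the work surface at z = 0. Lengths are in m, angles in rad, forces in N, time in s.
With the tool pointing down it reaches from about 0.375 to 0.9 m from the base axis. Payload 3.1 kg.
Tool frame: the origin (TCP) lies at the very end of the fingers, on their centre line; the grasp point (between the pads) lies 19 mm behind it; z points along the fingers, y is the direction in which the jaws open and shut (so a half turn about z gives the same grasp; the last joint's range is limited). The gripper opens to 87 mm and grips with 3 to 60 N. Pads are 19 mm wide; open, the fingers measure 117 mm over their backs; the gripper's body (75 mm by 190 mm) begins 51 mm behind the grasp point.
Start: joints at [0.955, 0.527, 1.433, -0, 1.181, -0.178], TCP at [0.265, 0.566, 0.223] pointing down, gripper open.
Joint ranges: [-3.08, 3.08], [-0.75, 2.2], [0.22, 2.44], [-1.43, 4.57], [0, 2.65], [-2.85, 2.85]. Speed limits (rad/s): [2.79, 2.79, 3.14, 3.14, 3.14, 3.14].

## Interface

Orientations are given as a unit quaternion [x, y, z, w].
In Python, from rig import robot gives the robot as it stands.
- The arm moves only by the tool arm_command, never from a script. Its argument "targets" is a list of rows, each a list of 5 numbers: the shift along the tool's x, y, z in cm, then the turn about the tool's z in rad, then the finger opening in cm, from 0 to 8.7. In form: [[dx, dy, dz, spin, hand], ...]. A call has 1 to 5 rows; each row is the pose to reach, as a shift and turn from the pose commanded when the call began, along the tool's axes at that moment; what a row does not reach only later rows make up. A row lasts 1/8 s, in which the tool goes at most 62.5 mm and 10.7 degrees, less where a joint would pass 70% of its speed; a pose out of reach is approached as far as the arm can. A call with a gripper value outside its range is refused whole. The fingers move at their own pace and stop on an object; "newtons" is the grip in N (left out, the last holds). Time passes only in rows, so rows that repeat a pose let the fingers close. It gives the time, the measured TCP pose, the force and the opening at its end, in the units of the state.
- robot.get_obs(): the state, without advancing time (a new reading comes with each control period).
- robot.camera(name): name is "side" or "top"; returns (picture, depth): 384x512x3 uint8, red, green, blue; 384x512 float32, m along the optical axis (not along the pixel's ray), 0 where there is no reading.
- robot.camera_model(name): a dict with "mtx" (3x3 intrinsics, pixels), "k1" (the pictures are not rectified: a ray, as slopes to the right and down, at radius r is drawn at 1 + k1 r^2 times it, then the intrinsics apply), "extrinsics" (4x4, takes a point from world to camera coordinates). Camera axes: x right, y up, looking along -z (the intrinsics and any distortion apply to the point x, -y, -z); pixel columns grow to the right and rows downward; lengths in m; the calibration is good to about 2 mm. A picture is of the moment at which its call begins. camera_model takes no time and is no camera call.
- robot.hand_in(): hands the job in, once; it reports no verdict.
The state is a dict: "time": time; "q": joint angles; "joint_velocities": joint speeds; "joint_torque": joint torques, N m; "position": TCP position; "tool_rot": TCP orientation; "ft_force": force on the tool from outside, world axes, zero at the start; "moment": the same for the moment, N m; "grip_width": finger opening in m.
Only numpy, scipy, OpenCV 4.12 (cv2) and the standard library are available. Lean on these libraries where they do the work, as an engineer would, in place of code of your own. Each camera call takes 0.05 s, during which the arm holds its last target.

## Task

One of the three black levers on the grey supply box has tripped and stands halfway between its ends. Reset it: push it towards the round-dot mark until it comes up solid against its off stop, but without straining it, then throw it all the way over to the bar mark, on. Leave the other two levers and the things standing around the box as they are.

Things in the scene. Friction and masses are not known exactly. Their poses are not given: they have to be found in the camera images.
- supply_box: grey steel box fixed to the table, 176 mm (its x) by 306 mm (its y) by 80 mm high; origin at the centre of its underside, z up. Three identical lever switches stand in a row along its y, 90 mm apart. Its -x side is the off side of all switches (raised white round dot on the housing), its +x side the on side (raised white bar)
- switch_a: grey housing of the tripped switch, fixed on the box in any of the three places: 124 mm (x) by 56 (y) by 22 high, axes as the box's, origin at the centre of its underside (top 102 mm above the table). Its catch inside breaks if the lever is pressed at the hard off stop with more than about 22 N at 65 mm from the pivot; 15 to 17 N there is plenty
- pivot_a (a point): middle of the tripped lever's axle, 92 mm above the table, axle along the box's y. The catch blocks the lever on its way to on at about +0.13 to +0.47 rad until reset: it lets go only in the last 0.04 rad before the hard off stop, and stays so; then the lever goes freely to on. A lever stays where it is left; moving it takes 2 to 3 N at 65 mm from the pivot
- lever_a (a joint): angle (rad) of the tripped lever, the nearly upright one: 0 upright, negative leans to the box's -x (off), positive to +x (on, hard end at +0.60). Pushed to off, its resistance rises at 0 to -0.33 to some 8 to 12 N at 65 mm from the pivot, and about 0.28 rad later it meets the hard off stop, at -0.27 to -0.63: where exactly cannot be seen and differs from start to start
- tip_a (a point): centre of the free end of the tripped lever, 95 mm from its pivot; z = outwards along the lever, x = towards on when upright. The lever is a flat black paddle, 12 mm thick (x), 22 mm wide (along the axle), with a round hub of 14 mm radius at the pivot
- lever_b (a joint): angle (rad) of a neighbour lever of the same shape and stiffness, which is on and must stay so: 0 upright, negative leans to the box's -x (off), positive to the box's +x (on)
- tip_b (a point): centre of the free end of the neighbour lever that is on, 95 mm from its pivot; z = outwards along the lever
- lever_c (a joint): angle (rad) of a neighbour lever of the same shape and stiffness, which is off and must stay so: 0 upright, negative leans to the box's -x (off), positive to the box's +x (on)
- tip_c (a point): centre of the free end of the neighbour lever that is off, 95 mm from its pivot; z = outwards along the lever
- tub: open white plastic tub, 130 mm across, 95 mm high, loose beside the box; origin at the centre of its underside; to be left alone
- brush_pot: wooden pot, 72 mm across, 100 mm high, with brushes reaching up to about 200 mm, loose beside the box; origin at the centre of its underside; to be left alone
- clay_house: small unfired clay house, 50 mm square, 100 mm high with its cone roof (76 mm across), loose behind the box; origin at the centre of its underside; to be left alone

How it is judged:
By the outcome, as a careful person would: the job done as asked, in the order asked, and still so for the second after the job is handed in, with the robot touching nothing.
It also fails if it takes over 43 s, if anything falls off the work surface, if the arm or the gripper's body presses on something with over 40 N, if the wrist force passes 120 N, or if a joint passes its speed limit or range.

## Working session

There is one attempt and no reset: what is moved stays moved. The work goes in short steps, Python scripts to look and compute and a tool call to move; the robot and the scene stay as the last step left them, time stands still between calls to the robot, and variables do not carry over. Pictures are saved under pics/ and viewed, and the job is handed in when it is done.

Besides the shell and the picture viewer there is one more tool, called after ">>>" as name(argument=value, ...) on one line, values as JSON. arm_command: Moves the arm, as the interface text tells. Its arguments: {"type":"object","properties":{"targets":{"type":"array","items":{"type":"array","items":{"type":"number"}}},"newtons":{"type":"number"}},"required":["targets"]}

```bash
ls; mkdir -p pics
python3 - <<'E'
from rig import robot
import cv2,numpy as np
o=robot.get_obs();print(o)
for n in("top","side"):
    p,d=robot.camera(n);cv2.imwrite(f"pics/{n}0.png",p[:,:,::-1]);np.savez(f"pics/{n}0.npz",p=p,d=d)
    print(robot.camera_model(n))
E
```

```text
pics
{'time': 0.0, 'q': array([ 9.54522083e-01,  5.28457444e-01,  1.43393287e+00, -3.49828902e-05,
        1.18140036e+00, -1.78493294e-01]), 'joint_velocities': array([ 0.00111263, -0.00082727,  0.0016928 ,  0.00167418,  0.00114448,
        0.00061846]), 'joint_torque': array([ 6.26167894e-04, -4.40042889e+01, -1.76592278e+01,  6.34091184e-02,
        5.80260472e-02, -1.54708255e-04]), 'position': array([0.26449294, 0.56544457, 0.22156729]), 'tool_rot': array([ 2.17140076e-01,  9.76139836e-01, -1.01962991e-03, -4.10410045e-04]), 'ft_force': array([ 0.38671406, -0.8059627 ,  0.14607807]), 'moment': array([-0.03324464,  0.01503585,  0.05488463]), 'grip_width': 0.08704084679051098}
{'mtx': array([[346.66661881,   0.        , 252.46733702],
       [  0.        , 346.66661881, 186.37894688],
       [  0.        ,   0.        ,   1.        ]]), 'k1': -0.08103934894337561, 'extrinsics': array([[-0.01039272, -0.99994489,  0.00148285,  0.03515721],
       [ 0.97637088, -0.00982758,  0.21587804, -0.66137075],
       [-0.21585157,  0.00369138,  0.97641921, -0.96424945],
       [ 0.        ,  0.        ,  0.        ,  1.        ]])}
{'mtx': array([[499.00994115,   0.        , 255.84149278],
       [  0.        , 499.00994115, 202.28281595],
       [  0.        ,   0.        ,   1.        ]]), 'k1': -0.10740450706591516, 'extrinsics': array([[-0.9609437 , -0.27633522,  0.0150353 ,  0.61080425],
       [ 0.20720736, -0.68241442,  0.70098194, -0.21473066],
       [-0.18344569,  0.6767196 ,  0.71302052, -1.07890092],
       [ 0.        ,  0.        ,  0.        ,  1.        ]])}
```

View pics/top0.png

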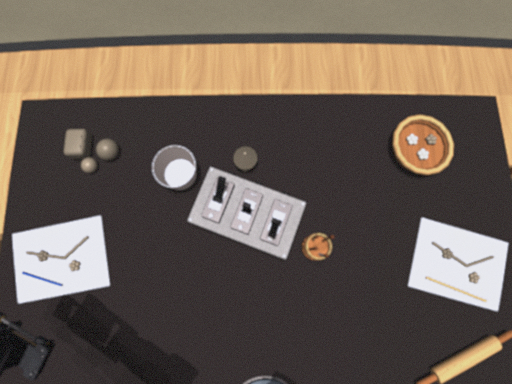

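View pics/side0.png

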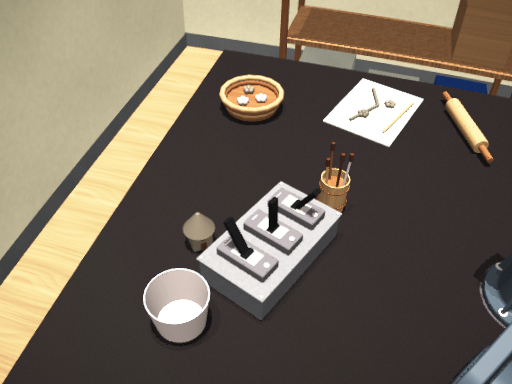

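Top view: the box is centred near (247,213), with the levers at about (219,190), (246,209) and (274,228). The middle one is near upright. The tub is at (175,168), the clay house at (245,158) and the brush pot at (318,246). I'll zoom in and measure.

```bash
cat > h.py <<'E'
import numpy as np,cv2
from rig import robot
from scipy.optimize import brentq
def ray(n,uv):
    m=robot.camera_model(n);K=m['mtx'];E=m['extrinsics']
    D=np.array([m['k1'],0,0,0,0.])
    xy=cv2.undistortPoints(np.array(uv,float).reshape(-1,1,2),K,D).reshape(-1,2)
    # model k1 r^2 forward = opencv
    d=np.c_[xy[:,0],-xy[:,1],-np.ones(len(xy))]@E[:3,:3]
    c=-E[:3,:3].T@E[:3,3]
    return c,d
def onplane(n,uv,z):
    c,d=ray(n,uv); return c+d*((z-c[2])/d[:,2])[:,None]
def proj(n,P):
    m=robot.camera_model(n);E=m['extrinsics'];P=np.atleast_2d(P)@E[:3,:3].T+E[:3,3]
    x=P[:,0]/-P[:,2];y=-P[:,1]/-P[:,2];s=1+m['k1']*(x*x+y*y);K=m['mtx']
    return np.c_[K[0,0]*x*s+K[0,2],K[1,1]*y*s+K[1,2]]
E
python3 - <<'E'
from h import *
t=np.load('pics/top0.npz');s=np.load('pics/side0.npz')
cv2.imwrite('pics/tz.png',cv2.resize(t['p'][140:270,180:345,::-1],None,fx=4.5,fy=4.5,interpolation=cv2.INTER_CUBIC))
cv2.imwrite('pics/sz.png',cv2.resize(s['p'][170:320,180:360,::-1],None,fx=4,fy=4,interpolation=cv2.INTER_CUBIC))
# box top by depth
for n,f in(('top',t),('side',s)):
    d=f['d'];v,u=np.nonzero(d>0);c,r=ray(n,np.c_[u,v]);E=robot.camera_model(n)['extrinsics']
    P=c+r*d[v,u][:,None]
    k=(abs(P[:,2]-.08)<.006)&(np.hypot(P[:,0]-.6,P[:,1])<.25)
    hsv=cv2.cvtColor(f['p'],cv2.COLOR_RGB2HSV)[v,u]
    k&=(hsv[:,1]<50)&(hsv[:,2]>90)
    M=np.zeros(d.shape,np.uint8);M[v[k],u[k]]=255
    nn,l,st,ce=cv2.connectedComponentsWithStats(M);i=1+st[1:,4].argmax()
    q=P[k][(l[v,u]==i)[k]]
    print(n,len(q),q.mean(0),cv2.minAreaRect((q[:,:2]*1000).astype(np.float32)))
E
```

```text
top 3650 [0.57942498 0.04425172 0.08034232] ((585.234375, 46.727691650390625), (307.0943298339844, 176.81088256835938), 68.44456481933594)
side 4221 [0.5823472  0.08187512 0.0791333 ] ((586.2122192382812, 48.55328369140625), (309.5465087890625, 179.03489685058594), 68.31790924072266)
```

View pics/tz.png

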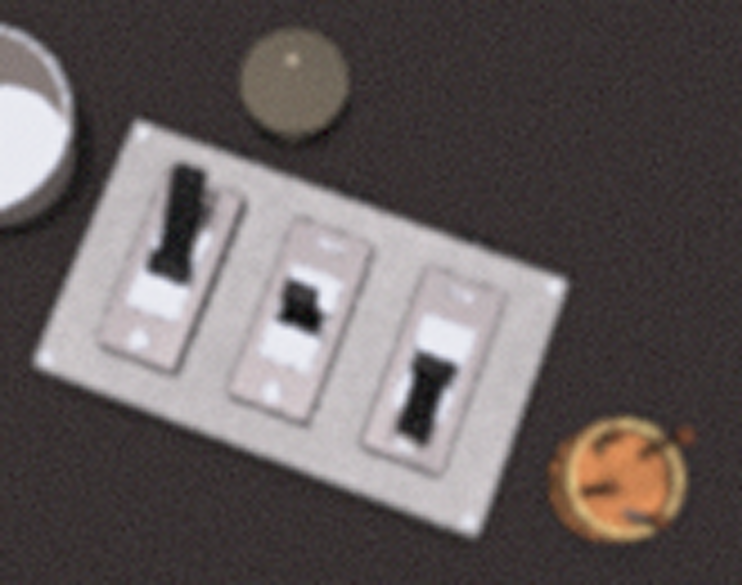

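View pics/sz.png

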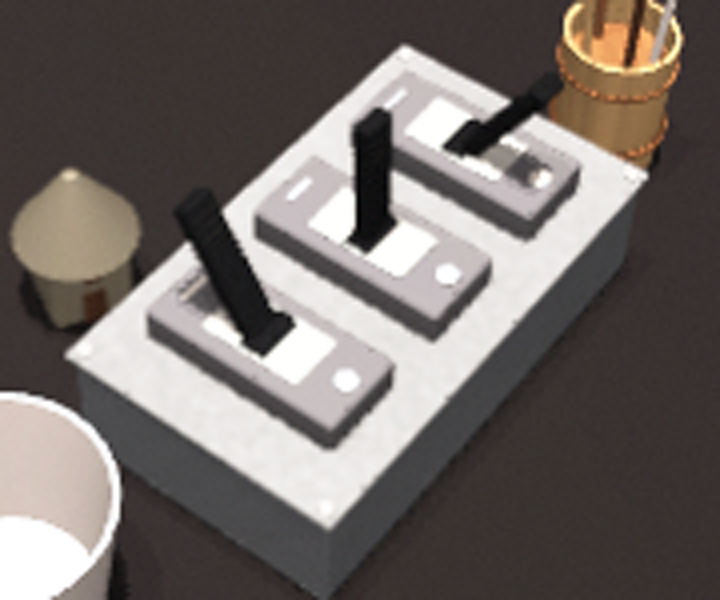

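Run:
```python
from h import *
t=np.load('pics/top0.npz')
from scipy.spatial.transform import Rotation as R
c0=np.array([.5857,.0475]);a=np.deg2rad(68.4-90);bx=np.array([np.cos(a),np.sin(a)]);by=np.array([-bx[1],bx[0]])
print(proj('top',[*c0,.08]),proj('side',[*c0,.08]))
cor=[np.r_[c0+sx*.088*bx+sy*.153*by,.08] for sx in(-1,1) for sy in(-1,1)]
for n,off,f in(('top',(180,140),4.5),('side',(180,170),4)): print(((proj(n,cor)-off)*f).round())
for n,uv in(('top',(180+300/4.5,140+298/4.5)),('side',(180+372/4,170+122/4))):
    p=onplane(n,[uv],.187)[0]; print(n,'tip',p,'box',(p[:2]-c0)@bx,(p[:2]-c0)@by)
# predicted tips for angles
for th in(-.1,0,.1,.2):
    P=np.r_[c0+.095*np.sin(th)*bx,.092+.095*np.cos(th)]
    print(th,((proj('top',P)-(180,140))*4.5).round(),((proj('side',P)-(180,170))*4).round())
q=robot.get_obs()['tool_rot'];M=R.from_quat(q).as_matrix();print(M.round(3))
p=robot.get_obs()['position'][:2]
print('yaw err tool y vs by deg',np.rad2deg(np.arctan2(by[1],by[0])-np.arctan2(M[1,1],M[0,1])))
for tx in(.03,.04,.045,.05,.06):
    g=c0+tx*bx; print(tx,g,'tool shift cm',(np.r_[g-p,0]@M*100).round(2))
```

```text
[[246.20080089 211.26459289]] [[272.23166555 233.96881923]]
[[473. 535.]
 [ 29. 362.]
 [565. 279.]
 [132. 117.]]
[[649. 170.]
 [328. 525.]
 [401.  40.]
 [ 62. 349.]]
top tip [0.58326719 0.04456276 0.187     ] box -0.0011806953185432864 -0.0036265563728043195
side tip [0.58756123 0.05049465 0.187     ] box 0.0006281282302971308 0.003469518114957932
-0.1 [[289. 309.]] [[392. 128.]]
0 [[295. 294.]] [[377. 119.]]
0.1 [[301. 279.]] [[362. 111.]]
0.2 [[307. 265.]] [[347. 105.]]
[[-0.906  0.424 -0.001]
 [ 0.424  0.906 -0.002]
 [ 0.    -0.002 -1.   ]]
yaw err tool y vs by deg 3.4848459982542455
0.03 [0.61359329 0.03645626] tool shift cm [-5.404e+01 -3.312e+01  4.000e-02]
0.04 [0.62289106 0.03277502] tool shift cm [-5.504e+01 -3.306e+01  4.000e-02]
0.045 [0.62753994 0.0309344 ] tool shift cm [-5.554e+01 -3.303e+01  4.000e-02]
0.05 [0.63218882 0.02909377] tool shift cm [-5.604e+01 -3.300e+01  4.000e-02]
0.06 [0.64148659 0.02541253] tool shift cm [-5.704e+01 -3.294e+01  4.000e-02]
```

>>> arm_command(targets=[[-5,-3,-3,-0.06,0],[-10,-6,-3,-0.06,0],[-15,-9,-3,-0.06,0],[-20,-12,-3,-0.06,0],[-25,-15,-3,-0.06,0]], newtons=20)

```text
time: 0.72
position: [0.4284, 0.3225, 0.2523]
tool_rot: [0.188, 0.982, -0.0, -0.0]
ft_force: [0.9, 0.7, 0.7]
grip_width: 0.0448
```

```bash
cat > w.py <<'E'
from h import *
from scipy.spatial.transform import Rotation as R
c0=np.array([.5857,.0475]);a=np.deg2rad(68.4-90);bx=np.array([np.cos(a),np.sin(a)]);by=np.array([-bx[1],bx[0]])
def st(goal=None):
    o=robot.get_obs();M=R.from_quat(o['tool_rot']).as_matrix();p=o['position']
    d=p[:2]-c0
    F=o['ft_force'];f=F[:2]@bx
    print('t',round(o['time'],2),'box xy mm',(d@bx*1000).round(1),(d@by*1000).round(1),'z',(p[2]*1000).round(1),'F bx,by,z',f.round(1),(F[:2]@by).round(1),F[2].round(1),'yawerr',np.rad2deg(np.arctan2(by[1],by[0])-np.arctan2(M[1,1],M[0,1])).round(2), 'w',o['grip_width'].round(4))
    if goal is not None:
        g=np.r_[c0+goal[0]*bx+goal[1]*by,goal[2]];print('shift cm',((g-p)@M*100).round(2))
E
python3 -c "
from w import *
st((.045,0,.25))"
```

```text
Traceback (most recent call last):
  File "w.py", line 8, in st
    print('t',round(o['time'],2),'box xy mm',(d@bx*1000).round(1),(d@by*1000).round(1),'z',(p[2]*1000).round(1),'F bx,by,z',f.round(1),(F[:2]@by).round(1),F[2].round(1),'yawerr',np.rad2deg(np.arctan2(by[1],by[0])-np.arctan2(M[1,1],M[0,1])).round(2), 'w',o['grip_width'].round(4))
                                                                                                                                                                                                                                                              ^^^^^^^^^^^^^^^^^^^^^
AttributeError: 'float' object has no attribute 'round'
```

```bash
sed -i "s/o\['grip_width'\].round(4)/round(o['grip_width'],4)/" w.py
python3 -c "
from w import *
st((.045,0,.25))"
```

```text
t 0.72 box xy mm -247.5 197.8 z 252.3 F bx,by,z 0.6 1.0 0.7 yawerr 0.03 w 0.0448
shift cm [-29.27 -19.76   0.23]
```

>>> arm_command(targets=[[-5,-3.4,0,0,0],[-10,-6.8,0,0,0],[-15,-10.2,0,0,0],[-20,-13.6,0,0,0],[-25,-17,0,0,0]])

```text
time: 1.35
position: [0.598, 0.0722, 0.2521]
tool_rot: [0.188, 0.982, 0.0, -0.0]
ft_force: [1.3, 0.6, 0.7]
grip_width: 0.0018
```

```bash
python3 -c "
from w import *
st((.045,0,.25))"
```

```text
t 1.35 box xy mm 2.4 27.5 z 252.1 F bx,by,z 1.0 1.0 0.7 yawerr 0.06 w 0.0018
shift cm [-4.27 -2.75  0.21]
```

>>> arm_command(targets=[[-4.3,-2.75,0,0,0],[-4.3,-2.75,5,0,0],[-4.3,-2.75,10.2,0,0],[-4.3,-2.75,10.2,0,0],[-4.3,-2.75,10.2,0,0]])

```text
time: 1.98
position: [0.6283, 0.0326, 0.1519]
tool_rot: [0.188, 0.982, 0.0, 0.001]
ft_force: [0.7, 0.5, -0.5]
grip_width: 0.0002
```

```bash
python3 -c "
from w import *
st((.02,0,.15))
p,d=robot.camera('side');cv2.imwrite('pics/s1.png',cv2.resize(p[120:300,180:400,::-1],None,fx=3,fy=3))
p,d=robot.camera('top');cv2.imwrite('pics/t1.png',cv2.resize(p[140:270,180:345,::-1],None,fx=4.5,fy=4.5))
"
```

```text
t 1.98 box xy mm 45.1 1.8 z 151.9 F bx,by,z 0.5 0.7 -0.5 yawerr 0.03 w 0.0002
shift cm [ 2.51 -0.18  0.18]
```

View pics/s1.png

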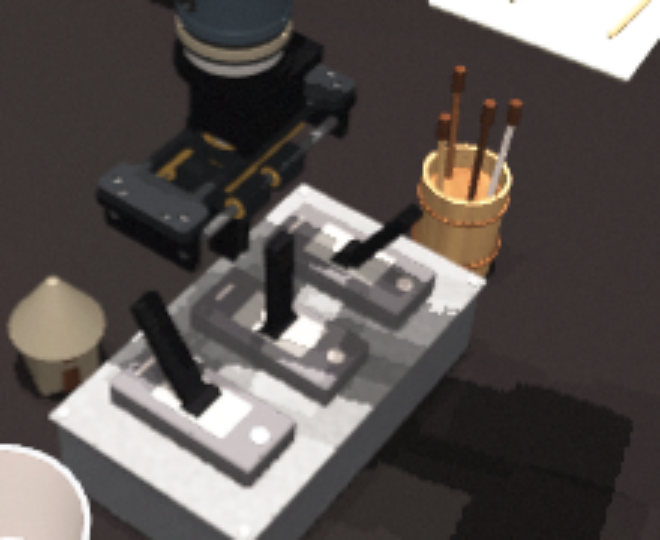

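View pics/t1.png

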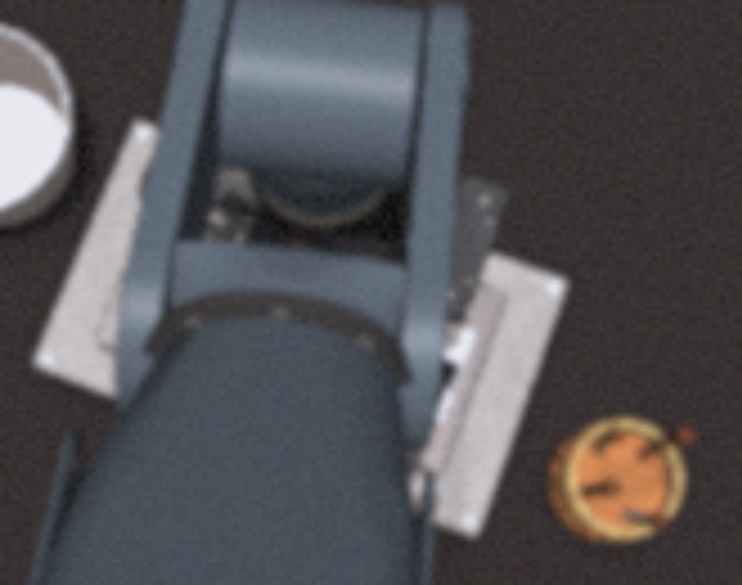

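>>> arm_command(targets=[[1.5,-0.18,0,0,0],[2.6,-0.18,0,0,0],[3.0,-0.18,0,0,0],[3.3,-0.18,0,0,0],[3.5,-0.18,0,0,0]])

```text
time: 2.7
position: [0.5954, 0.0436, 0.1513]
tool_rot: [0.188, 0.982, 0.0, 0.002]
ft_force: [2.8, -0.2, 1.4]
grip_width: 0.0006
```

```bash
python3 -c "
from w import *
st()"
```

```text
t 2.7 box xy mm 10.4 -0.0 z 151.3 F bx,by,z 2.7 0.8 1.4 yawerr 0.05 w 0.0006
```

>>> arm_command(targets=[[0.2,0,0,0,0],[0.4,0,0,0,0],[0.6,0,0,0,0]])

```text
time: 3.08
position: [0.5884, 0.0462, 0.1504]
tool_rot: [0.188, 0.982, 0.0, -0.0]
ft_force: [3.4, 1.3, 0.8]
grip_width: 0.0006
```

```bash
python3 -c "
from w import *
st()"
```

```text
t 3.08 box xy mm 3.0 -0.3 z 150.4 F bx,by,z 2.7 2.5 0.8 yawerr 0.05 w 0.0006
```

>>> arm_command(targets=[[0.2,0,0,0,0],[0.3,0,0,0,0]])

```text
time: 3.32
position: [0.5874, 0.0466, 0.1505]
tool_rot: [0.188, 0.982, -0.0, 0.002]
ft_force: [6.2, -1.3, -2.2]
grip_width: 0.0008
```

>>> arm_command(targets=[[0.2,0,0,0,0],[0.3,0,0,0,0]])

```text
time: 3.58
position: [0.5868, 0.0469, 0.1507]
tool_rot: [0.188, 0.982, -0.0, 0.005]
ft_force: [10.1, -3.3, -3.3]
grip_width: 0.0008
```

```bash
python3 -c "
from w import *
st()"
```

```text
t 3.58 box xy mm 1.2 -0.2 z 150.7 F bx,by,z 10.6 0.7 -3.3 yawerr 0.04 w 0.0008
```

>>> arm_command(targets=[[0.1,0,0,0,0],[0.2,0,0,0,0]])

```text
time: 3.82
position: [0.5864, 0.0471, 0.1509]
tool_rot: [0.188, 0.982, -0.001, 0.006]
ft_force: [12.0, -4.6, -5.4]
grip_width: 0.0003
```

>>> arm_command(targets=[[0.1,0,0,0,0],[0.2,0,0,0,0]])

```text
time: 4.08
position: [0.5852, 0.0476, 0.1511]
tool_rot: [0.188, 0.982, -0.001, 0.007]
ft_force: [12.1, -4.9, -3.5]
grip_width: 0.0005
```

```bash
python3 -c "
from w import *
st()"
```

```text
t 4.08 box xy mm -0.5 -0.1 z 151.1 F bx,by,z 13.1 -0.1 -3.5 yawerr 0.04 w 0.0005
```

>>> arm_command(targets=[[0.1,0,0,0,0],[0.2,0,0,0,0]])

```text
time: 4.32
position: [0.5835, 0.0482, 0.1512]
tool_rot: [0.188, 0.982, -0.001, 0.007]
ft_force: [12.3, -4.4, -3.1]
grip_width: 0.0005
```

>>> arm_command(targets=[[0.1,0,0,0,0],[0.2,0,0,0,0]])

```text
time: 4.58
position: [0.5818, 0.049, 0.1514]
tool_rot: [0.188, 0.982, -0.001, 0.007]
ft_force: [11.6, -4.1, -5.0]
grip_width: 0.0002
```

```bash
python3 -c "
from w import *
st()"
```

```text
t 4.58 box xy mm -4.2 -0.1 z 151.4 F bx,by,z 12.3 0.4 -5.0 yawerr 0.04 w 0.0002
```

>>> arm_command(targets=[[0.1,0,0,0,0],[0.2,0,0,0,0]])

```text
time: 4.82
position: [0.5801, 0.0496, 0.1515]
tool_rot: [0.188, 0.982, -0.001, 0.007]
ft_force: [12.9, -5.1, -3.5]
grip_width: 0.0003
```

>>> arm_command(targets=[[0.1,0,0,0,0],[0.2,0,0,0,0]])

```text
time: 5.08
position: [0.5783, 0.0504, 0.1516]
tool_rot: [0.188, 0.982, -0.001, 0.007]
ft_force: [12.6, -4.6, -2.3]
grip_width: 0.0003
```

```bash
python3 -c "
from w import *
st()"
```

```text
t 5.08 box xy mm -7.9 -0.1 z 151.6 F bx,by,z 13.4 0.3 -2.3 yawerr 0.04 w 0.0003
```

>>> arm_command(targets=[[0.1,0,0,0,0],[0.2,0,0,0,0]])

```text
time: 5.32
position: [0.5765, 0.0511, 0.1517]
tool_rot: [0.188, 0.982, -0.001, 0.008]
ft_force: [11.9, -4.7, -3.5]
grip_width: 0.0006
```

>>> arm_command(targets=[[0.1,0,0,0,0],[0.15,0,0,0,0]])

```text
time: 5.58
position: [0.5749, 0.0518, 0.1517]
tool_rot: [0.188, 0.982, -0.0, 0.007]
ft_force: [11.2, -4.6, -2.1]
grip_width: 0.0008
```

```bash
python3 -c "
from w import *
st()"
```

```text
t 5.58 box xy mm -11.6 0.0 z 151.7 F bx,by,z 12.1 -0.2 -2.1 yawerr 0.04 w 0.0008
```

>>> arm_command(targets=[[0.06,0,0,0,0],[0.12,0,0,0,0]])

```text
time: 5.82
position: [0.5741, 0.0522, 0.1518]
tool_rot: [0.188, 0.982, -0.0, 0.008]
ft_force: [12.4, -5.0, -3.1]
grip_width: 0.0003
```

>>> arm_command(targets=[[0.06,0,0,0,0],[0.12,0,0,0,0]])

```text
time: 6.08
position: [0.573, 0.0526, 0.1518]
tool_rot: [0.188, 0.982, -0.0, 0.008]
ft_force: [12.4, -4.5, -1.6]
grip_width: 0.0002
```

```bash
python3 -c "
from w import *
st()"
```

```text
t 6.08 box xy mm -13.7 0.1 z 151.8 F bx,by,z 13.2 0.4 -1.6 yawerr 0.04 w 0.0002
```

>>> arm_command(targets=[[0.05,0,0,0,0],[0.1,0,0,0,0]])

```text
time: 6.32
position: [0.5721, 0.053, 0.1518]
tool_rot: [0.188, 0.982, -0.0, 0.008]
ft_force: [12.3, -5.5, -2.7]
grip_width: 0.0006
```

>>> arm_command(targets=[[0.05,0,0,0,0],[0.1,0,0,0,0]])

```text
time: 6.58
position: [0.5709, 0.0535, 0.1519]
tool_rot: [0.188, 0.982, -0.0, 0.007]
ft_force: [11.8, -4.6, -2.2]
grip_width: 0.0004
```

```bash
python3 -c "
from w import *
st()"
```

```text
t 6.58 box xy mm -15.9 0.1 z 151.9 F bx,by,z 12.7 0.0 -2.2 yawerr 0.04 w 0.0004
```

>>> arm_command(targets=[[0.05,0,0,0,0],[0.1,0,0,0,0]])

```text
time: 6.82
position: [0.5702, 0.0538, 0.1519]
tool_rot: [0.188, 0.982, -0.0, 0.008]
ft_force: [12.7, -4.6, -2.7]
grip_width: 0.0006
```

>>> arm_command(targets=[[0.05,0,0,0,0],[0.1,0,0,0,0]])

```text
time: 7.08
position: [0.5695, 0.054, 0.152]
tool_rot: [0.188, 0.982, -0.0, 0.008]
ft_force: [12.4, -5.6, -1.7]
grip_width: 0.0006
```

```bash
python3 -c "
from w import *
st()"
```

```text
t 7.08 box xy mm -17.5 0.1 z 152.0 F bx,by,z 13.6 -0.7 -1.7 yawerr 0.04 w 0.0006
```

>>> arm_command(targets=[[0.05,0,0,0,0],[0.1,0,0,0,0]])

```text
time: 7.32
position: [0.5692, 0.0542, 0.1522]
tool_rot: [0.188, 0.982, -0.001, 0.009]
ft_force: [13.0, -5.0, -0.9]
grip_width: 0.0006
```

```bash
python3 -c "
from w import *
st()"
```

```text
t 7.33 box xy mm -17.8 0.2 z 152.2 F bx,by,z 13.9 0.1 -0.9 yawerr 0.03 w 0.0006
```

>>> arm_command(targets=[[0.05,0,0,0,0],[0.1,0,0,0,0]])

```text
time: 7.58
position: [0.5689, 0.0543, 0.1524]
tool_rot: [0.188, 0.982, -0.001, 0.009]
ft_force: [13.2, -6.5, -2.0]
grip_width: 0.0005
```

```bash
cat >> w.py <<'E'
def fn():
    o=robot.get_obs();p=o['position'];x=(p[:2]-c0)@bx;h=p[2]-.092
    from scipy.optimize import brentq
    th=brentq(lambda t:h*np.tan(t)-(.0095+.006/np.cos(t)-x),-.2,1.2)
    F=o['ft_force'];n=F[:2]@bx*np.cos(th)+F[2]*np.sin(th);s=(h-.006*np.sin(th))/np.cos(th)
    T=n*s+(F[2]*np.cos(th)-F[:2]@bx*np.sin(th))*0.006*-1
    print('th',round(-th,3),'Fn',round(n,1),'s',round(s,4),'N@65',round(n*s/.065,1),round(T/.065,1))
E
python3 -c "
from w import *
st();fn()"
```

```text
t 7.58 box xy mm -18.1 0.2 z 152.4 F bx,by,z 14.7 -1.1 -2.0 yawerr 0.03 w 0.0005
th -0.52 Fn 11.7 s 0.0661 N@65 11.9 12.8
```

>>> arm_command(targets=[[0.05,0,0,0,0],[0.1,0,0,0,0]])

```text
time: 7.82
position: [0.5686, 0.0545, 0.1526]
tool_rot: [0.188, 0.982, -0.001, 0.01]
ft_force: [14.4, -5.9, -1.2]
grip_width: 0.0001
```

```bash
python3 -c "
from w import *
st();fn()"
```

```text
t 7.83 box xy mm -18.4 0.3 z 152.6 F bx,by,z 15.5 -0.2 -1.2 yawerr 0.02 w 0.0001
th -0.522 Fn 12.9 s 0.0664 N@65 13.1 14.0
```

>>> arm_command(targets=[[0.05,0,0,0,0],[0.1,0,0,0,0]])

```text
time: 8.07
position: [0.5684, 0.0546, 0.1527]
tool_rot: [0.188, 0.982, -0.001, 0.011]
ft_force: [14.8, -6.7, -2.2]
grip_width: 0.0003
```

```bash
python3 -c "
from w import *
st();fn()"
```

```text
t 8.07 box xy mm -18.7 0.3 z 152.7 F bx,by,z 16.3 -0.8 -2.2 yawerr 0.03 w 0.0003
th -0.524 Fn 13.0 s 0.0667 N@65 13.3 14.2
```

>>> arm_command(targets=[[0.07,0,0,0,0],[0.15,0,0,0,0]])

```text
time: 8.32
position: [0.568, 0.0549, 0.1531]
tool_rot: [0.188, 0.982, -0.001, 0.012]
ft_force: [17.0, -6.5, -2.3]
grip_width: 0.0006
```

```bash
python3 -c "
from w import *
st();fn()"
```

```text
t 8.32 box xy mm -19.1 0.4 z 153.1 F bx,by,z 18.2 0.2 -2.3 yawerr 0.02 w 0.0006
th -0.527 Fn 14.6 s 0.0672 N@65 15.1 16.1
```

>>> arm_command(targets=[[0.05,0,0,0,0],[0.1,0,0,0,0]])

```text
time: 8.57
position: [0.5678, 0.055, 0.1533]
tool_rot: [0.188, 0.982, -0.001, 0.013]
ft_force: [17.4, -8.1, -2.5]
grip_width: 0.0007
```

```bash
python3 -c "
from w import *
st();fn()"
```

```text
t 8.57 box xy mm -19.4 0.4 z 153.3 F bx,by,z 19.2 -1.2 -2.5 yawerr 0.02 w 0.0007
th -0.529 Fn 15.3 s 0.0675 N@65 15.8 16.9
```

>>> arm_command(targets=[[-1.5,0,0,0,0],[-4,0,0,0,0],[-4,0,-4,0,0],[-4,0,-8,0,0],[-1,0,-8,0,0]])

```text
time: 9.2
position: [0.5671, 0.0546, 0.2326]
tool_rot: [0.188, 0.982, 0.0, 0.001]
ft_force: [-1.1, -0.5, -0.7]
grip_width: 0.0006
```

```bash
python3 -c "
from w import *
st((-.085,0,.15))
p,d=robot.camera('side');cv2.imwrite('pics/s2.png',cv2.resize(p[120:300,180:400,::-1],None,fx=3,fy=3))"
```

```text
t 9.2 box xy mm -19.9 -0.3 z 232.6 F bx,by,z -0.8 -0.9 -0.7 yawerr 0.1 w 0.0006
shift cm [6.54 0.01 8.24]
```

View pics/s2.png

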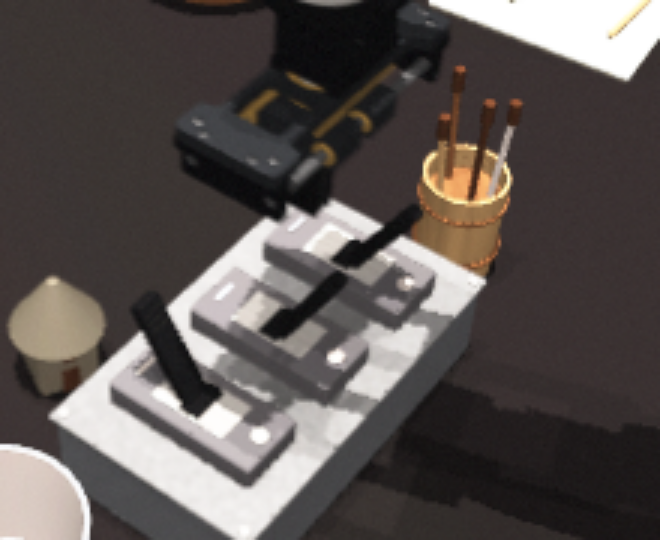

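>>> arm_command(targets=[[4,0,0,0,0],[7,0,0,0,0],[7,0,4,0,0],[7,0,8.2,0,0],[7,0,8.2,0,0]])

```text
time: 9.88
position: [0.4958, 0.0812, 0.1452]
tool_rot: [0.188, 0.982, -0.001, -0.006]
ft_force: [-0.6, -0.2, 0.3]
grip_width: 0.0006
```

```bash
python3 -c "
from w import *
st((-.085,0,.15))"
```

```text
t 9.88 box xy mm -96.0 -1.7 z 145.2 F bx,by,z -0.5 -0.4 0.3 yawerr 0.03 w 0.0006
shift cm [-1.09  0.17 -0.5 ]
```

>>> arm_command(targets=[[-2,0.1,0,0,0],[-3.5,0.1,0,0,0],[-4.5,0.1,0,0,0],[-5.5,0.1,0,0,0],[-6.5,0.1,0,0,0]])

```text
time: 10.5
position: [0.5618, 0.0576, 0.1488]
tool_rot: [0.188, 0.982, -0.0, -0.0]
ft_force: [-1.5, 1.3, 0.9]
grip_width: 0.0004
```

```bash
python3 -c "
from w import *
st()"
```

```text
t 10.5 box xy mm -26.0 0.6 z 148.8 F bx,by,z -1.9 0.7 0.9 yawerr 0.04 w 0.0004
```

>>> arm_command(targets=[[-0.7,0,0,0,0],[-1.4,0,0,0,0],[-2.0,0,0,0,0],[-2.4,0,0,0,0]])

```text
time: 11.0
position: [0.5835, 0.049, 0.148]
tool_rot: [0.188, 0.982, 0.0, -0.001]
ft_force: [-2.5, 1.6, -0.4]
grip_width: 0.0006
```

```bash
python3 -c "
from w import *
st()"
```

```text
t 11.0 box xy mm -2.6 0.6 z 148.0 F bx,by,z -2.9 0.5 -0.4 yawerr 0.05 w 0.0006
```

>>> arm_command(targets=[[-0.4,0,0,0,0],[-0.7,0,0,0,0]])

```text
time: 11.25
position: [0.5901, 0.0463, 0.1482]
tool_rot: [0.188, 0.982, -0.0, -0.001]
ft_force: [-3.0, 1.1, -0.5]
grip_width: 0.0004
```

```bash
python3 -c "
from w import *
st()"
```

```text
t 11.25 box xy mm 4.5 0.5 z 148.2 F bx,by,z -3.2 -0.1 -0.5 yawerr 0.04 w 0.0004
```

>>> arm_command(targets=[[-0.4,0,0,0,0],[-0.8,0,0,0,0],[-1.2,0,0,0,0]])

```text
time: 11.62
position: [0.602, 0.0418, 0.1487]
tool_rot: [0.188, 0.982, -0.0, 0.0]
ft_force: [-2.2, 0.2, -0.6]
grip_width: 0.0004
```

```bash
python3 -c "
from w import *
st()"
```

```text
t 11.62 box xy mm 17.2 0.6 z 148.7 F bx,by,z -2.2 -0.6 -0.6 yawerr 0.05 w 0.0004
```

>>> arm_command(targets=[[-0.2,0,0,0,0],[-0.4,0,0,0,0]])

```text
time: 11.88
position: [0.6052, 0.0405, 0.1486]
tool_rot: [0.188, 0.982, 0.0, -0.0]
ft_force: [-4.5, 2.2, 0.2]
grip_width: 0.0004
```

```bash
python3 -c "
from w import *
st()"
```

```text
t 11.88 box xy mm 20.7 0.6 z 148.6 F bx,by,z -5.1 0.4 0.2 yawerr 0.05 w 0.0004
```

Force is starting to rise near the expected +0.60. I'll press gently until it is solid.

>>> arm_command(targets=[[-0.2,0,0,0,0],[-0.3,0,0,0,0]])

```text
time: 12.12
position: [0.6054, 0.0403, 0.1484]
tool_rot: [0.188, 0.982, 0.0, -0.003]
ft_force: [-7.1, 3.4, 3.9]
grip_width: 0.0002
```

```bash
python3 -c "
from w import *
st()"
```

```text
t 12.12 box xy mm 21.0 0.6 z 148.4 F bx,by,z -7.8 0.5 3.9 yawerr 0.05 w 0.0002
```

>>> arm_command(targets=[[-0.2,0,0,0,0],[-0.2,0,0,0,0]])

```text
time: 12.38
position: [0.6056, 0.0403, 0.1482]
tool_rot: [0.188, 0.982, 0.0, -0.005]
ft_force: [-9.8, 4.3, 6.1]
grip_width: 0.0003
```

```bash
python3 -c "
from w import *
st()"
```

```text
t 12.38 box xy mm 21.1 0.6 z 148.2 F bx,by,z -10.6 0.4 6.1 yawerr 0.04 w 0.0003
```

The lever is solid at the on end: x stays at 21 mm while the force rises to 10 N. Next I back off, lift and retreat.

>>> arm_command(targets=[[1,0,0,0,0],[4,0,0,0,0],[5,0,-4,0,0],[5,0,-9,0,0],[10,0,-12,0,0]])

```text
time: 13.0
position: [0.5226, 0.0741, 0.2722]
tool_rot: [0.189, 0.982, 0.0, 0.007]
ft_force: [-0.3, 0.5, -0.0]
grip_width: 0.0005
```

>>> arm_command(targets=[[5,5,0,0,0],[8,10,0,0,0],[8,16,0,0,0],[8,22,0,0,0],[8,26,0,0,0]])

```text
time: 13.62
position: [0.5407, 0.3498, 0.2694]
tool_rot: [0.187, 0.982, 0.001, 0.003]
ft_force: [1.0, -1.1, -0.2]
grip_width: 0.0006
```

```bash
python3 -c "
from w import *
st()
for n in('side','top'):
    p,d=robot.camera(n)
    c=p[120:300,130:370] if n=='side' else p[140:270,150:345]
    cv2.imwrite(f'pics/{n}3.png',cv2.resize(c[:,:,::-1],None,fx=3.3 if n=='side' else 4,fy=3.3 if n=='side' else 4,interpolation=cv2.INTER_CUBIC))"
```

```text
t 13.62 box xy mm -153.1 264.5 z 269.4 F bx,by,z 1.3 -0.7 -0.2 yawerr -0.05 w 0.0006
```

View pics/side3.png

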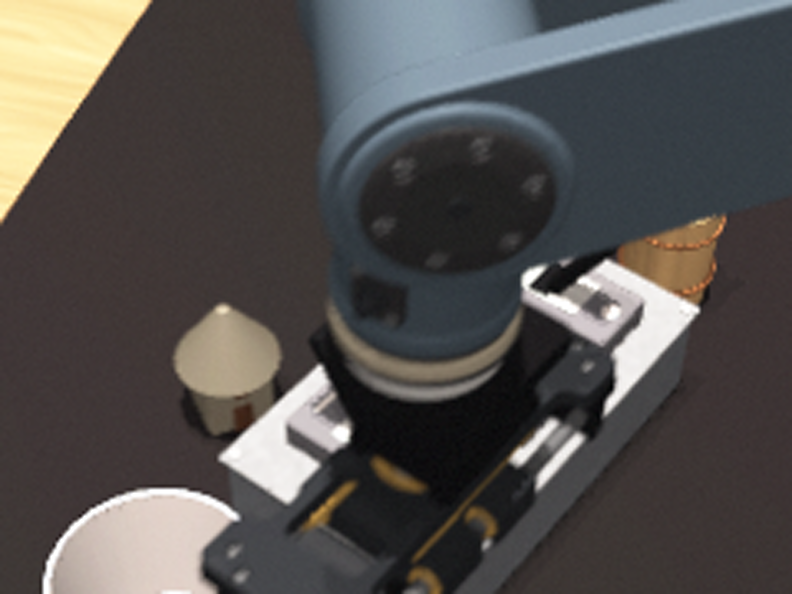

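View pics/top3.png

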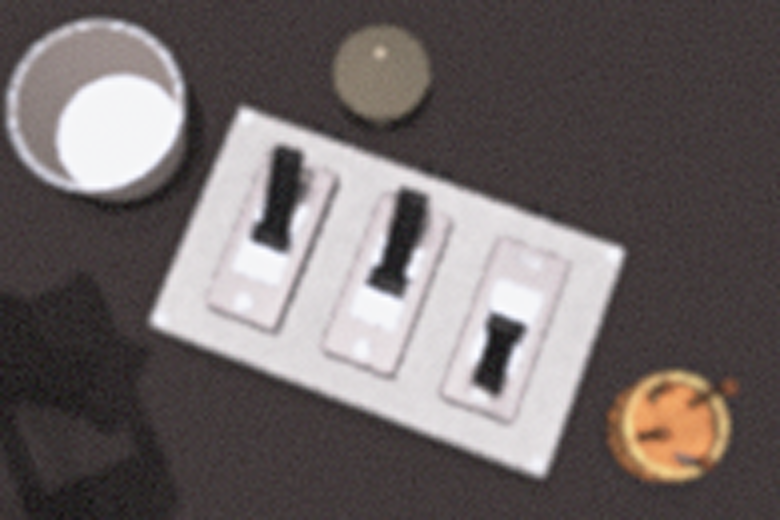

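The top view shows the middle lever fully on (tip at about (408,195) in the crop), matching its left neighbour. The right lever is still off, and the tub, house and pot have not moved. The arm is clear, so I'm handing in.

```bash
python3 -c "
from rig import robot
print(robot.hand_in())"
```

```text
the job is handed in; nothing more can be done
None
```

The tripped lever, the middle one, has been reset and is now on. I handed the job in at about 13.7 s of the 43 s allowed; the hand-in gave no verdict.

- **Off stop:** I pushed the lever towards the dot with the closed fingers. Resistance rose at about -0.22 rad, and the lever came up solid at about -0.52 rad. I pressed to about 16–17 N (at 65 mm from the pivot), worked out from the wrist force and the geometry.
- **On:** From the other side it went over freely at 2–3 N, with no block from the catch. It met the on end at the position expected for +0.60 rad, where I pressed with about 10 N sideways at the fingers.
- **Last checks:** The final top picture shows the middle lever lying like its neighbour that is on. The third lever is still off, and the tub, house and brush pot look unmoved. The arm is clear, with the wrist force reading about zero. The final side picture was no use for checking the lever, because the arm blocked the view.

No check failed or disagreed. I judged the final lever angle and the things around the box by eye from the top picture, not by a fresh measurement.

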